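# Line up the beads and set the tweezers to the marked gap

### The job

Get the bead board ready for threading: slide the three loose wooden beads straight back against the raised fence, each centred on the tick mark in front of it. Then pick up the sprung bamboo tweezers, bring their tips just above the pair of dark gap lines on the board without touching it, level and pointing along the lines, and squeeze them until the tips are as far apart as the lines, 12 mm. Finish while holding the tweezers there, the gap steady, and leave the row and the shuttle, jar and storage box as they are.

Things in the scene. Friction and masses are not known exactly. Their poses are not given: they have to be found in the camera images.
- board: fixed light-wood bead board, 140 (x) by 340 (y) by 10 mm thick; origin at the centre of its underside, z up. A fence 12 mm deep, 10 mm higher than the board's top, runs along its far (+x) edge, front face at x = +58 mm; three dark ticks on its top at y = +115, +35, -45 mm. Two dark gap lines along x, 30 mm long, at y = -119 and -131 mm (12 mm apart), centred at x = +15 mm
- tick0 (a point): foot of the fence's front face, on the board's top, at the tick y = +115 mm (board frame); a lined-up bead0 has its origin 18 mm in front (-x of the board)
- tick1 (a point): the same at the middle tick, y = +35 mm, for bead1
- tick2 (a point): the same at the tick y = -45 mm, for bead2
- gap_marks (a point): point on the board's top midway between the two gap lines (board x = +15, y = -125 mm); axes as the board's, x runs along the lines
- bead0: chunky oblong wooden bead, 36 mm (its x) by 26 mm (y) by 26 mm high, 20 g, dark hole in the middle of its top; origin at the centre of its underside. Loose on the board, in front of tick0, 35 to 85 mm short of its place, up to 10 mm sideways and up to 0.3 rad askew
- bead1: the same, in front of tick1
- bead2: the same, in front of tick2
- tweezers: sprung dark bamboo tweezers, 164 mm long, 14 high, 40 g, lying beside the board on either side. Origin: underside, midway between the flat finger plates (24 mm long, outside the arms), the place to grip. x points to the tips 60 mm ahead; hinge 90 mm behind; squeeze along y. Over the plates 39 mm at rest, 22.4 mm at the 12 mm tip gap (1 mm here is 1.67 mm at the tips); 6 N there; springs open
- tips (a point): on the tweezers' middle line, 60 mm ahead of the tweezers' origin and 2 mm above their underside, midway between the two tips
- left_tip (a point): inner face of the left (+y) tip, 2 mm above its underside
- right_tip (a point): inner face of the right (-y) tip, 2 mm above its underside; the tip gap is the distance between left_tip and right_tip, 40 mm at rest
- left_arm (a joint): angle (rad) by which the left arm is squeezed in: 0 at rest, 0.094 when the tip gap is 12 mm, 0.125 at the stop; the right arm always moves the same amount
- shuttle: bystander: flat brown wooden weaving shuttle, 134 by 34 by 12 mm, on the table on the other side of the board from the tweezers; leave alone
- jar: bystander: glass jar with a metal lid, 68 mm across, 85 mm high; leave alone
- storage_box: bystander: clear plastic box with lid, about 126 by 166 by 98 mm high, wool inside; leave alone
There are look-alikes about, which are no part of the job. What is shaped like the tweezers but red is not meant. What is shaped like the bead2 but red or white is not meant.

How it is judged:
By the outcome, as a careful person would: the job done as asked, in the order asked, and still so for the second after the job is handed in, while the arm keeps its last pose, push and grip.
It also fails if it takes over 70 s, if anything falls off the work surface, if the arm or the gripper's body presses on something with over 40 N, if the wrist force passes 120 N, or if a joint passes its speed limit or range.

### The arm

A 6-joint arm with a two-finger parallel gripper is mounted at the origin on the work surface. World frame = base frame: x ahead of the robot, y to its left, z up, the work surface at z = 0. Lengths are in mm, angles in rad, forces in N, time in s.
With the tool pointing down it reaches from about 350 to 875 mm from the base axis. Payload 4.2 kg.
Tool frame: the origin (TCP) lies between the finger pads; the fingertips stand 25 mm ahead of it and the grasp point (between the pads) lies 6 mm ahead of it; z points along the fingers, y is the line along which they close (so a half turn about z gives the same grasp; the last joint's range is limited). The gripper opens to 85 mm and grips with 20 to 120 N. Pads are 22 mm wide; open, the fingers measure 114 mm over their backs; the gripper's body (76 mm by 85 mm) begins 54 mm behind the grasp point. The pads swing forward as they close: fully open they stand 13 mm farther back than shut.
Start: joints at [-0.883, 0.385, 0.008, 0, -1.194, -0.259], TCP at [259.875, -568.388, 256.312] pointing down, gripper open.
Joint ranges: [-3.14, 3.14], [-1.21, 2.06], [-1.07, 1.41], [-3.16, 2.05], [-2.99, -0.16], [-3.1, 3.1]. Speed limits (rad/s): [2.79, 2.79, 3.14, 3.14, 3.14, 3.14].

### API

Orientations are given as a unit quaternion [x, y, z, w].
In Python, from bench import arm gives the robot as it stands.
- The arm moves only by the shell command python3 -m pendant 'ROWS'. ROWS is JSON, a list of rows, each a list of 7 numbers: the shift along the tool's x, y, z in m, then the turn, a rotation vector about the tool's x, y, z in degrees, then the finger opening in m, from 0 to 0.0854. In form: [[x, y, z, wx, wy, wz, fingers], ...]. A call has 1 to 12 rows; each row shifts and turns the commanded pose from where the row before left it, along the tool's axes as they then stand; what a row does not reach is not made up. A row lasts 1/10 s, in which the tool goes at most 50 mm and 8.59 degrees, less where a joint would pass 70% of its speed; a pose out of reach is approached as far as the arm can. A call is refused whole if a number of a shift passes 0.05 or a number of a turn 8.59, either way. A call with a gripper value outside its range is refused whole. The fingers move at their own pace and stop on an object; the grip force is fixed at half the most. Time passes only in rows, so rows that do not move let the fingers close. It gives the time, the measured TCP pose, the force, the opening and the grip force at its end, in the units of the state.
- arm.read_state(): the state, without advancing time (a new reading comes with each control period).
- arm.get_image(name): name is "scene" or "top" or "wrist"; returns a dict with "image" (480x640x3 uint8, red, green, blue), "fx", "fy", "cx", "cy" (pixels), "xyz" and "rotation" of the camera in the world. Camera axes: x right, y down, z forward; pixel columns grow to the right and rows downward; lengths in mm; the calibration is good to about 2 mm. A picture is of the moment at which its call begins. There is no depth.
- arm.job_done(): hands the job in; it is judged then, once.
The state is a dict: "clock": time; "joints": joint angles; "joint_vel": joint speeds; "joint_efforts": joint torques, N m; "position": TCP position; "ee_rot": TCP orientation; "contact_force": force on the tool from outside, world axes, zero at the start; "wrist_torque": the same for the moment, N m; "gripper_width": finger opening in mm; "grasp_force": force on a finger pad.
Only numpy, scipy, OpenCV 4.12 (cv2) and the standard library are available. Lean on these libraries where they do the work, as an engineer would, in place of code of your own. Each camera call takes 0.05 s, during which the arm holds its last target. There are 200 camera calls.

## Working session

There is one attempt and no reset: what is moved stays moved. The work goes in short steps, Python scripts to look and compute and a shell command to move; the robot and the scene stay as the last step left them, time stands still between calls to the robot, and variables do not carry over. Pictures are saved under pics/ and viewed, at most 10 in all, crops included, and the job is handed in when it is done.

```bash
mkdir -p pics; cat > h.py <<'E'
import numpy as np, cv2, json
from scipy.spatial.transform import Rotation as R
from bench import arm
def cam(n):
    d=arm.get_image(n); d['xyz']=np.array(d['xyz'],float); r=np.array(d['rotation'],float)
    d['R']=r if r.shape==(3,3) else R.from_quat(r).as_matrix(); return d
def save(d,p): cv2.imwrite(p,cv2.cvtColor(d['image'],cv2.COLOR_RGB2BGR))
def px2w(d,u,v,z):
    r=d['R']@np.array([(u-d['cx'])/d['fx'],(v-d['cy'])/d['fy'],1.]); return d['xyz']+r*(z-d['xyz'][2])/r[2]
def w2px(d,p):
    q=d['R'].T@(np.array(p,float)-d['xyz']); return np.array([d['cx']+d['fx']*q[0]/q[2],d['cy']+d['fy']*q[1]/q[2]])
E
python3 - <<'E'
from h import *
import pickle
for n in ['top','scene']:
    d=cam(n); save(d,f'pics/{n}0.png'); pickle.dump(d,open(n+'0.pkl','wb')); print(n,d['xyz'],d['R'].round(3).tolist(),d['fx'])
print(arm.read_state())
E
```

```text
top [361.87505869 -14.86232437 995.16699286] [[-0.01, -0.989, 0.147], [-1.0, 0.008, -0.017], [0.016, -0.147, -0.989]] 434.38693876105236
scene [1044.57351631  692.34444519  668.97514476] [[-0.789, 0.363, -0.497], [0.615, 0.447, -0.65], [-0.013, -0.818, -0.576]] 497.0692406060099
{'clock': 0.1, 'joints': array([-8.83407873e-01,  3.85480529e-01,  6.75942568e-03, -3.94342046e-04,
       -1.19398206e+00, -2.58611743e-01]), 'joint_vel': array([-0.00023742, -0.00326111,  0.00306717,  0.00049301,  0.00076119,
       -0.00141726]), 'joint_efforts': array([-3.39271473e-04, -3.93320274e+01,  1.88930047e+01,  4.19796467e+00,
       -2.59241373e-03,  6.04066770e-06]), 'position': array([ 259.6729798 , -567.99192358,  255.33522348]), 'ee_rot': array([-2.12678664e-01,  9.77121714e-01,  9.32229585e-04, -2.71192475e-04]), 'contact_force': array([0.45404189, 0.00817472, 0.34785295]), 'wrist_torque': array([0.03536702, 0.01623479, 0.01079913]), 'grasp_force': 0.0, 'gripper_width': 85.25085931201083}
```

View pics/top0.png

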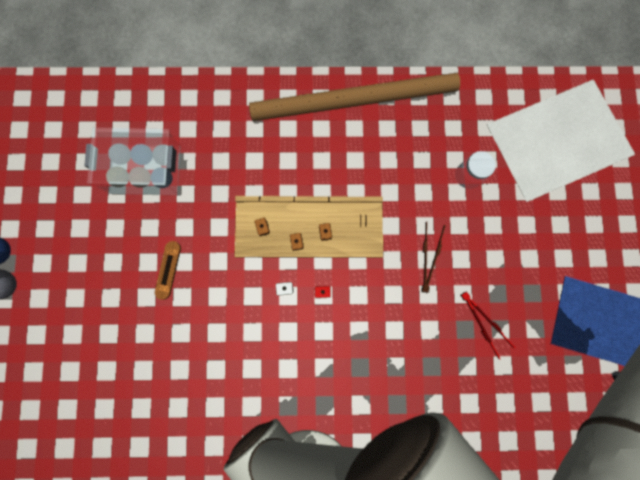

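View pics/scene0.png

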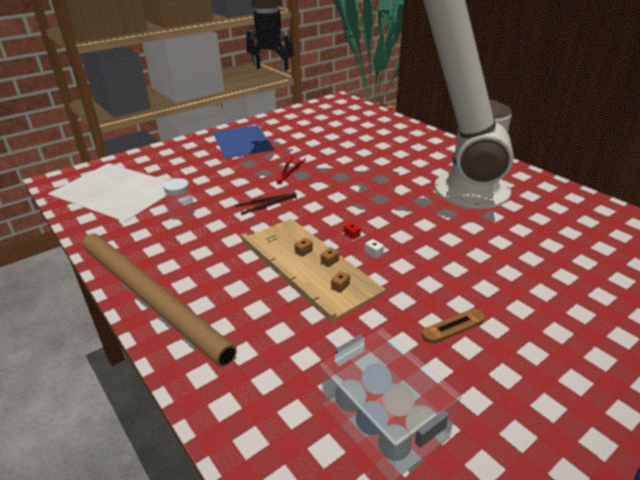

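The top view shows these, by pixel:
- **Board:** columns 235–383, rows 197–257, with gap lines near (363,221).
- **Brown beads:** (262,227), (296,241) and (325,231).
- **Bead look-alikes:** white (285,288) and red (323,291). Neither is meant, because they are the wrong colour and off the board.
- **Tweezers candidates:** the dark pair, with hinge (425,290) and tips (427,222)/(444,226), and a red pair at (485,320). The dark bamboo pair beside the board fits the description.

I'll confirm this in one enlarged crop and measure.

```bash
python3 - <<'E'
from h import *
import pickle
d=pickle.load(open('top0.pkl','rb'));im=cv2.cvtColor(d['image'],cv2.COLOR_RGB2BGR)
c=im[185:310,228:458+10]; cv2.imwrite('pics/crop1.png',cv2.resize(c,None,fx=3.3,fy=3.3,interpolation=cv2.INTER_CUBIC))
for n,u,v,z in [('cornerFL',235,257,10),('cFR',383,257,10),('cBL',235.5,197,20),('cBR',382.5,197,20),('gap',363.5,221,10),('b0',262,227,26+10),('b1',296,241,36),('b2',325.5,231,36),('hinge',425,290,10),('tipL',427,222,10),('tipR',444,226,10),('jar',482,165,85)]:
    print(n,px2w(d,u,v,z).round(1))
E
```

```text
cornerFL [478.3 158.2  10. ]
cFR [ 475.5 -179.4   10. ]
cBL [616.  157.8  20. ]
cBR [ 613.9 -181.1   20. ]
gap [ 559.7 -136.9   10. ]
b0 [542.4  94.5  36. ]
b1 [510.1  18.5  36. ]
b2 [532.2 -47.7  36. ]
hinge [ 399.5 -272.4   10. ]
tipL [ 556.3 -284.3   10. ]
tipR [ 546.6 -323.5   10. ]
jar [ 667.8 -390.8   85. ]
```

View pics/crop1.png

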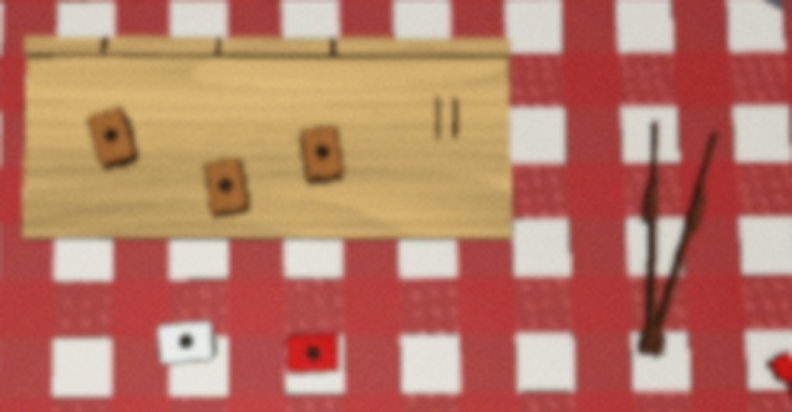

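The crop shows a dark brown tweezers pair right of the board, tips away from the robot (crop (655,125)/(715,135), hinge (652,345)). The three brown beads are at crop (111,135), (225,186) and (322,152). Both match the description and the sizes fit. Next I'll move over the board for the wrist view.

```bash
python3 -m pendant '[[0,0,0,0,0,8.2,0.05],[0,0,0,0,0,8.2,0.05],[0,0,0,0,0,8.2,0.05]]'
python3 -m pendant '[[-0.0183,0.0457,-0.006,0,0,0,0.05],[-0.0183,0.0457,-0.006,0,0,0,0.05],[-0.0183,0.0457,-0.006,0,0,0,0.05],[-0.0183,0.0457,-0.006,0,0,0,0.05],[-0.0183,0.0457,-0.006,0,0,0,0.05],[-0.0183,0.0457,-0.006,0,0,0,0.05],[-0.0183,0.0457,-0.006,0,0,0,0.05],[-0.0183,0.0457,-0.006,0,0,0,0.05],[-0.0183,0.0457,-0.006,0,0,0,0.05],[-0.0183,0.0457,-0.006,0,0,0,0.05],[-0.0183,0.0457,-0.006,0,0,0,0.05],[-0.0183,0.0457,-0.006,0,0,0,0.05]]'
python3 -m pendant '[[0,0,0,0,0,0,0.05],[0,0,0,0,0,0,0.05],[0,0,0,0,0,0,0.05]]'
python3 - <<'E'
from h import *
import pickle
d=cam('wrist'); save(d,'pics/w1.png'); pickle.dump(d,open('w1.pkl','wb')); print(d['xyz'],d['R'].round(3).tolist(),d['fx'])
s=arm.read_state();print(s['position'],s['ee_rot'],s['joints'])
E
```

```text
clock: 0.4
position: [259.7, -568.1, 255.6]
ee_rot: [0.003, 1.0, 0.001, -0.0]
contact_force: [1.1, 0.3, 0.2]
gripper_width: 49.9
grasp_force: 0.0
clock: 1.6
position: [479.8, -18.0, 328.5]
ee_rot: [0.0, 1.0, 0.0, -0.0]
contact_force: [1.2, -0.2, 0.5]
gripper_width: 50.1
grasp_force: 0.0
clock: 1.9
position: [479.2, -20.7, 327.8]
ee_rot: [0.001, 1.0, -0.0, -0.001]
contact_force: [-1.1, -0.4, -0.6]
gripper_width: 49.9
grasp_force: 0.0
[406.80301412 -19.53201183 445.48573668] [[0.002, 0.959, 0.283], [1.0, -0.002, 0.0], [0.001, 0.283, -0.959]] 371.32431448773235
[479.13821187 -21.09383218 327.95561552] [ 1.01039588e-03  9.99999356e-01 -1.05969311e-04 -5.05298304e-04] [ 2.95635736e-01  8.67327578e-02 -2.08446218e-01 -9.68920201e-05
 -1.27664576e+00 -1.86842472e+00]
```

View pics/w1.png

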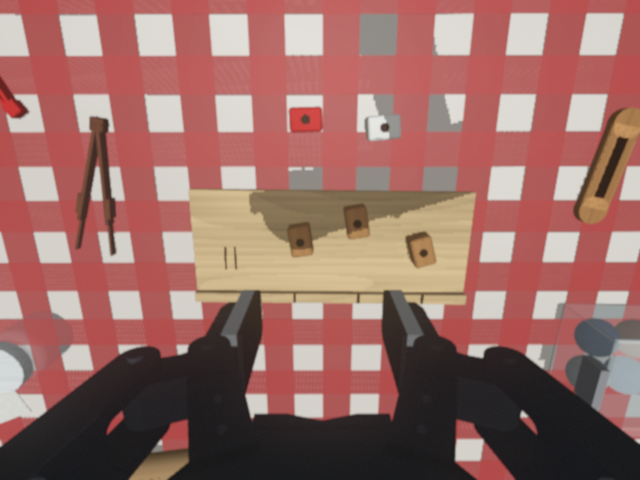

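The wrist view shows the following:
- **Board corners:** front at (189,189) and (476,192).
- **Fence ticks:** (294,297), (358,297) and (422,298).
- **Gap lines:** (225,258) and (236,258).
- **Bead holes:** (300,242), (358,224) and (423,253).
- **Dark tweezers:** hinge at (98,124), tips at (79,247)/(113,252).

Now I'll refine these and turn them into positions.

```bash
python3 - <<'E'
from h import *
import pickle
d=pickle.load(open('w1.pkl','rb'));t=pickle.load(open('top0.pkl','rb'))
def dark(d,u,v,r,z):
    g=cv2.cvtColor(d['image'],cv2.COLOR_RGB2GRAY).astype(float)
    p=g[v-r:v+r+1,u-r:u+r+1]; w=np.clip((np.percentile(p,40))*.7-p,0,None); Y,X=np.mgrid[v-r:v+r+1,u-r:u+r+1]
    return px2w(d,(X*w).sum()/w.sum(),(Y*w).sum()/w.sum(),z).round(1)
for n,u,v,r,z in [('t0',422,298,4,20),('t1',358,298,4,20),('t2',294,297,4,20),('h0',423,253,5,36),('h1',358,224,5,36),('h2',300,242,5,36)]: print('W',n,dark(d,u,v,r,z))
for n,u,v,r,z in [('t0',260,199,3,20),('t1',294,199,3,20),('t2',329,199,3,20),('h0',262,227,3,36),('h1',296,241,3,36),('h2',325,231,3,36)]: print('T',n,dark(t,u,v,r,z))
for n,u,v,z in [('FL',475.5,192,10),('FR',189.5,189.5,10),('g1',225,258,10),('g2',235.5,258,10),('footL',470,291,10),('footR',196,291.5,10),('hinge',98,122,7),('tip1',79,248,4),('tip2',113.5,252,4),('pl1',81,205,14),('pl2',109,208,14)]: print(n,px2w(d,u,v,z).round(1))
for dd,cs in ((t,[(262,227),(296,241),(325,231)]),(d,[(423,250),(357,221),(300,239)])):
    h=cv2.cvtColor(dd['image'],cv2.COLOR_RGB2LAB); b=dd['image'].astype(float); m=((b[...,0]/(b[...,2]+1)>1.75)).astype(np.uint8)
    for u,v in cs:
        r=11 if dd is t else 20
        mm=np.zeros_like(m); mm[v-r:v+r,u-r:u+r]=m[v-r:v+r,u-r:u+r]
        c=max(cv2.findContours(mm,0,2)[0],key=cv2.contourArea); print(cv2.minAreaRect(c))
im=cv2.cvtColor(d['image'],cv2.COLOR_RGB2BGR)
a=cv2.resize(im[180:305,190:470],None,fx=2.8,fy=2.8,interpolation=2); b=cv2.resize(im[110:260,60:140],None,fx=3,fy=3,interpolation=2)
cv2.imwrite('pics/crop2.png',a);cv2.imwrite('pics/crop3.png',cv2.resize(im[110:262,60:140],None,fx=3.9,fy=3.9,interpolation=2))
E
```

```text
W t0 [610.  105.9  20. ]
W t1 [609.6  26.1  20. ]
W t2 [607.6 -54.1  20. ]
W h0 [545.3  98.8  36. ]
W h1 [510.1  21.3  36. ]
W h2 [533.2 -46.6  36. ]
T t0 [613.3 103.8  20. ]
T t1 [nan nan nan]
T t2 [605.2 -54.9  20. ]
T h0 [546.   96.4  36. ]
T h1 [510.9  18.9  36. ]
T h2 [533.4 -47.   36. ]
FL [478.6 162.3  10. ]
FR [ 475.1 -174.8   10. ]
g1 [ 560.5 -139.4   10. ]
g2 [ 560.6 -126.4   10. ]
footL [605.7 169.9  10. ]
footR [ 605.8 -179.8   10. ]
hinge [ 399.1 -271.1    7. ]
tip1 [ 549.1 -322.3    4. ]
tip2 [ 554.5 -280.1    4. ]
pl1 [ 492.6 -303.2   14. ]
pl2 [ 496.3 -270.8   14. ]
((261.5, 226.5), (21.0, 21.0), 90.0)
((295.5, 240.5), (21.0, 21.0), 90.0)
((324.5, 230.5), (21.0, 21.0), 90.0)
((420.94122314453125, 249.26473999023438), (32.98484420776367, 24.01102638244629), 75.96376037597656)
((356.4653015136719, 220.77456665039062), (33.148468017578125, 22.580493927001953), 81.25383758544922)
((299.7976989746094, 239.1849365234375), (32.84435272216797, 22.808576583862305), 81.25383758544922)<stdin>:7: RuntimeWarning: invalid value encountered in scalar divide
```

View pics/crop2.png

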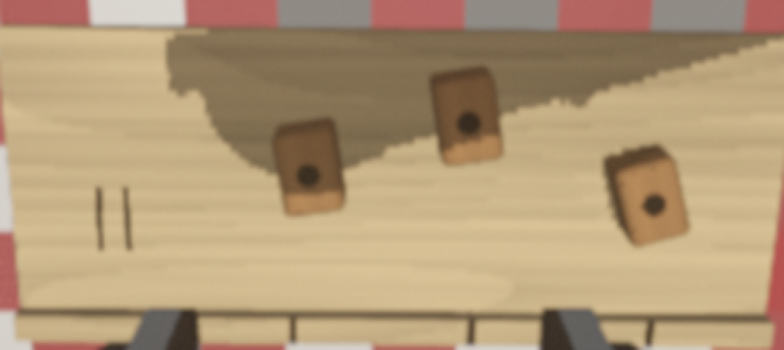

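View pics/crop3.png

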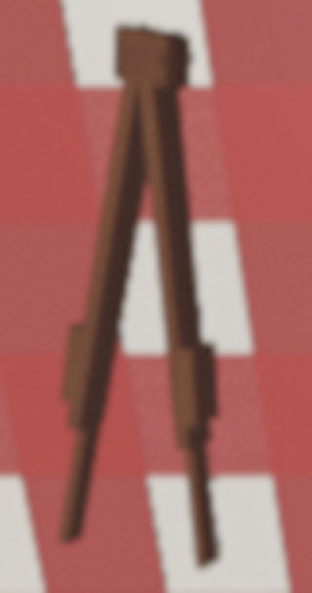

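The measurements agree to about 2 mm (ticks at y≈106/26/−54, x≈610; board yaw ≈ −0.011). I'll start with bead0: over it, align, go down.

```bash
python3 -m pendant '[[-0.0221,0.0397,0,0,0,0,0.05],[-0.0221,0.0397,0,0,0,0,0.05],[-0.0221,0.0397,0,0,0,0,0.05],[0,0,0,0,0,-7.1,0.05],[0,0,0,0,0,-7.1,0.05],[0,0,0.048,0,0,0,0.05],[0,0,0.048,0,0,0,0.05],[0,0,0.048,0,0,0,0.05],[0,0,0.048,0,0,0,0.05],[0,0,0.048,0,0,0,0.05],[0,0,0.046,0,0,0,0.05],[0,0,0,0,0,0,0.05]]'
python3 -m pendant '[[0,0,0,0,0,0,0.02],[0,0,0,0,0,0,0.02],[0,0,0,0,0,0,0.02],[0,0,0,0,0,0,0.02],[0,0,0,0,0,0,0.02],[0,0,0,0,0,0,0.02]]'
python3 - <<'E'
from h import *
import pickle
d=cam('wrist'); save(d,'pics/w2.png'); pickle.dump(d,open('w2.pkl','wb'))
s=arm.read_state();print(s['position'],s['ee_rot'])
E
```

```text
clock: 3.15
position: [541.6, 95.4, 36.3]
ee_rot: [-0.121, 0.993, -0.002, -0.007]
contact_force: [-0.6, -0.5, 0.2]
gripper_width: 50.0
grasp_force: 0.0
clock: 3.75
position: [547.6, 99.5, 45.0]
ee_rot: [-0.124, 0.992, 0.0, 0.002]
contact_force: [-1.3, -0.3, 7.5]
gripper_width: 24.4
grasp_force: 62.0
[547.61382672  99.51139317  44.98978465] [-1.23762495e-01  9.92309147e-01  4.43141763e-04  2.28168705e-03]
```

View pics/w2.png

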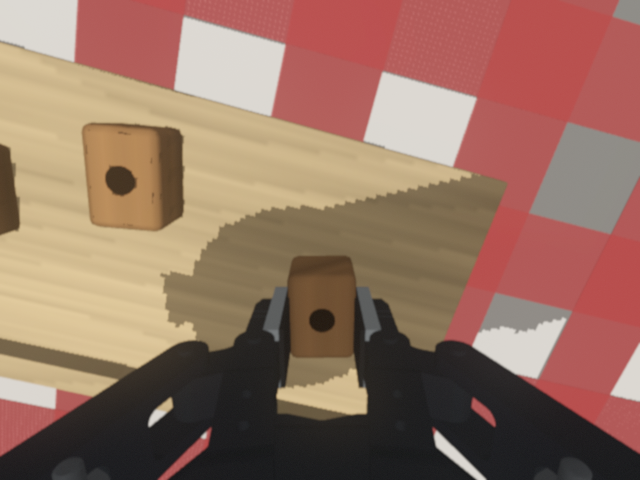

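```bash
python3 - <<'E'
from h import *
import pickle
d=pickle.load(open('w2.pkl','rb'))
print(px2w(d,321.5,321,36), px2w(d,321.5,357,36),px2w(d,321.5,257,36),d['xyz'])
print(px2w(d,120,180,36))
s=arm.read_state();Rm=R.from_quat(s['ee_rot']).as_matrix();print(Rm.round(3), 'hole in tool', Rm.T@(px2w(d,321.5,321,36)-s['position']))
w=pickle.load(open('w1.pkl','rb'))
E
```

```text
[545.50266716 100.12658363  36.        ] [560.85268163 104.00891962  36.        ] [520.46266954  93.79345058  36.        ] [476.77513919  82.57328637 162.19343729]
[510.35050424  20.84375862  36.        ]
[[-0.969 -0.246  0.004]
 [-0.246  0.969  0.001]
 [-0.005  0.    -1.   ]] hole in tool [1.93705534 1.11206531 8.98124766]
```

```bash
python3 -m pendant '[[0,0,-0.004,0,0,0,0.02],[0,0,0,0,0,7.4,0.02],[0,0,0,0,0,7.4,0.02],[-0.007,0.0024,0,0,0,0,0.02],[-0.007,0.0024,0,0,0,0,0.02],[-0.007,0.0024,0,0,0,0,0.02],[-0.007,0,0,0,0,0,0.02],[-0.006,0,0,0,0,0,0.02],[0,0,0,0,0,0,0.02],[0,0,0,0,0,0,0.02],[0,0,0,0,0,0,0.02],[0,0,0,0,0,0,0.02]]'
```

```text
clock: 5.0
position: [580.0, 105.7, 46.3]
ee_rot: [0.005, 1.0, -0.0, -0.0]
contact_force: [-0.4, -0.5, -0.8]
gripper_width: 24.6
grasp_force: 61.2
```

```bash
python3 -m pendant '[[-0.004,0.0005,0,0,0,0,0.02],[-0.003,0,0,0,0,0,0.02],[0,0,0,0,0,0,0.02],[0,0,0,0,0,0,0.02]]'; for i in 1 2; do python3 -m pendant '[[-0.001,0,0,0,0,0,0.02],[-0.0005,0,0,0,0,0,0.02],[0,0,0,0,0,0,0.02]]'|egrep 'pos|contact'; done
```

```text
clock: 5.4
position: [587.3, 106.2, 46.3]
ee_rot: [0.006, 1.0, 0.0, -0.0]
contact_force: [-0.0, 0.2, -0.2]
gripper_width: 24.5
grasp_force: 61.2
position: [588.8, 106.2, 46.3]
contact_force: [-0.3, -0.5, -0.7]
position: [590.3, 106.2, 46.3]
contact_force: [1.0, -0.6, 0.3]
```

```bash
for i in 1 2 3; do python3 -m pendant '[[-0.0006,0,0,0,0,0,0.02],[-0.0004,0,0,0,0,0,0.02],[0,0,0,0,0,0,0.02]]'|egrep 'pos|contact'; done
```

```text
position: [591.2, 106.2, 46.3]
contact_force: [0.3, -0.3, 0.0]
position: [591.3, 106.0, 46.0]
contact_force: [-3.5, 1.8, 0.9]
position: [591.4, 105.8, 45.8]
contact_force: [-5.4, 2.1, 2.4]
```

```bash
python3 -m pendant '[[0,0,0,0,0,0,0.05],[0,0,0,0,0,0,0.05],[0,0,0,0,0,0,0.05],[0,0,-0.03,0,0,0,0.05],[0,0,-0.03,0,0,0,0.05],[0.04,-0.0425,0,0,0,0,0.05],[0.04,-0.0425,0,0,0,0,0.05],[0,0,0,0,0,-7.5,0.05],[0,0,0,0,0,0,0.05],[0,0,0,0,0,0,0.05]]'
python3 - <<'E'
from h import *
import pickle
d=cam('wrist'); save(d,'pics/w3.png'); pickle.dump(d,open('w3.pkl','wb'))
E
```

```text
clock: 7.9
position: [525.2, 34.5, 106.9]
ee_rot: [-0.059, 0.998, 0.0, 0.001]
contact_force: [0.3, -0.2, 1.1]
gripper_width: 49.7
grasp_force: 0.0
```

View pics/w3.png

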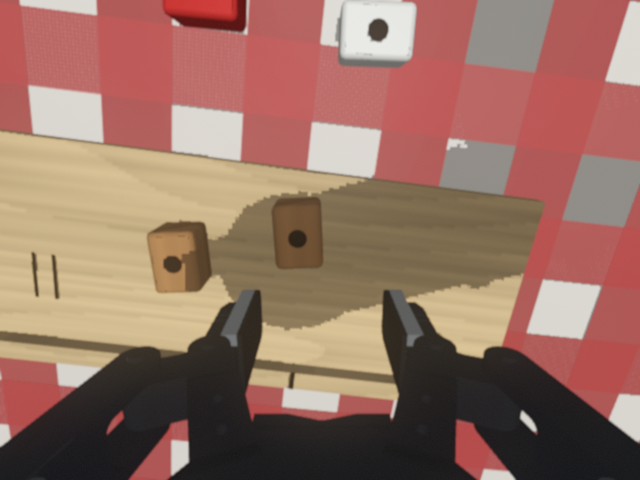

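The view shows bead1's hole at (298,239), bead2's at (172,264), the middle tick at (292,380) and the gap lines at (35,274)/(55,276).

```bash
python3 - <<'E'
from h import *
import pickle
d=pickle.load(open('w3.pkl','rb'))
for u,v,z in [(298,239,36),(172,264,36),(292,375,20),(292,385,20),(33.5,253,10),(38,296,10),(53,255,10),(57,297,10)]: print(u,v,px2w(d,u,v,z).round(1))
s=arm.read_state();Rm=R.from_quat(s['ee_rot']).as_matrix()
for h in [(298,239)]: print('tool', Rm.T@(px2w(d,*h,36)-s['position']), s['position'])
E
```

```text
298 239 [510.6  21.4  36. ]
172 264 [532.6 -44.8  36. ]
292 375 [607.2  26.2  20. ]
292 385 [614.8  26.9  20. ]
33.5 253 [ 546.2 -138.4   10. ]
38 296 [ 575.1 -138.6   10. ]
53 255 [ 546.2 -126.7   10. ]
57 297 [ 574.4 -126.7   10. ]
tool [ 16.1755604  -11.46593064  70.6394926 ] [525.18650595  34.68380924 106.67369519]
```

```bash
python3 -m pendant '[[0.0142,-0.0121,0,0,0,0,0.05],[0,0,0.03,0,0,0,0.05],[0,0,0.03,0,0,0,0.05],[0,0,0,0,0,0,0.05],[0,0,0,0,0,0,0.05],[0,0,0,0,0,0,0.02],[0,0,0,0,0,0,0.02],[0,0,0,0,0,0,0.02],[0,0,0,0,0,0,0.02],[0,0,0,0,0,0,0.02],[0,0,0,0,0,0,0.02]]'
```

```text
clock: 9.05
position: [512.6, 20.9, 48.0]
ee_rot: [-0.06, 0.998, 0.0, 0.002]
contact_force: [-0.6, 0.7, 6.3]
gripper_width: 24.3
grasp_force: 61.0
```

```bash
python3 -m pendant '[[0,0,-0.003,0,0,0,0.02],[0,0,0,0,0,7.5,0.02],[-0.015,0.0031,0,0,0,0,0.02],[-0.015,0.0031,0,0,0,0,0.02],[-0.015,0,0,0,0,0,0.02],[-0.015,0,0,0,0,0,0.02],[-0.012,0,0,0,0,0,0.02],[0,0,0,0,0,0,0.02],[0,0,0,0,0,0,0.02],[0,0,0,0,0,0,0.02],[0,0,0,0,0,0,0.02]]'
```

```text
clock: 10.15
position: [582.6, 25.7, 49.4]
ee_rot: [0.005, 1.0, -0.0, -0.0]
contact_force: [-0.3, -0.3, -1.0]
gripper_width: 24.0
grasp_force: 60.3
```

```bash
python3 -m pendant '[[-0.003,0.0004,0.001,0,0,0,0.02],[-0.0015,0,0,0,0,0,0.02],[0,0,0,0,0,0,0.02]]'|egrep 'pos|contact'; for i in 1 2 3 4 5; do python3 -m pendant '[[-0.0006,0,0,0,0,0,0.02],[-0.0004,0,0,0,0,0,0.02],[0,0,0,0,0,0,0.02]]'|egrep 'pos|contact'; done
```

```text
position: [588.1, 26.2, 48.3]
contact_force: [0.6, -0.3, -0.1]
position: [588.8, 26.1, 48.3]
contact_force: [-0.8, -0.3, 0.0]
position: [589.7, 26.1, 48.3]
contact_force: [-1.0, -0.0, -1.1]
position: [589.8, 26.0, 48.1]
contact_force: [-2.6, 0.7, 2.1]
position: [589.9, 26.0, 48.1]
contact_force: [-6.7, 2.8, 4.3]
position: [590.0, 25.9, 48.1]
contact_force: [-8.2, 2.5, 7.2]
```

```bash
python3 -m pendant '[[0.0015,0,0,0,0,0,0.02],[0,0,0,0,0,0,0.05],[0,0,0,0,0,0,0.05],[0,0,0,0,0,0,0.05],[0,0,-0.03,0,0,0,0.05],[0,0,-0.03,0,0,0,0.05],[0.0285,-0.036,0,0,0,0,0.05],[0.0285,-0.036,0,0,0,0,0.05],[0,0,0,0,0,-8.4,0.05],[0,0,0,0,0,0,0.05],[0,0,0,0,0,0,0.05]]'
python3 - <<'E'
from h import *
import pickle
d=cam('wrist'); save(d,'pics/w4.png'); pickle.dump(d,open('w4.pkl','wb'))
E
```

```text
clock: 13.05
position: [534.6, -45.1, 108.7]
ee_rot: [-0.066, 0.998, 0.0, 0.001]
contact_force: [0.7, 0.1, 0.3]
gripper_width: 49.9
grasp_force: 0.0
```

View pics/w4.png

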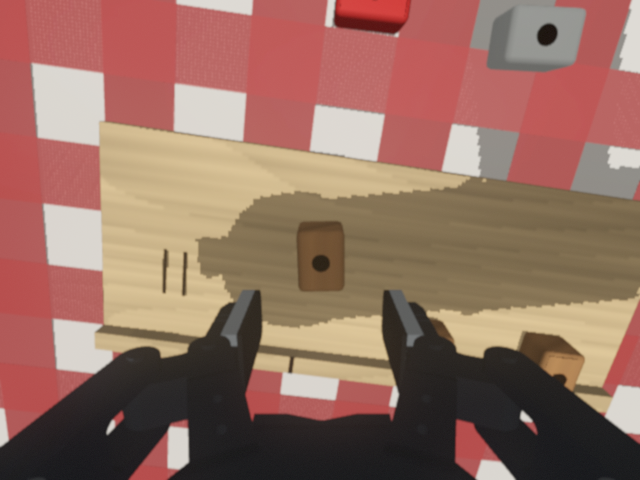

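Bead2 sits squarely between the fingers with its hole at (321,263). Tick2 is at (292,365), the gap lines at (165,271)/(184,273), and bead0 is back by the fence.

```bash
python3 - <<'E'
from h import *
import pickle
d=pickle.load(open('w4.pkl','rb'))
for u,v,z in [(321,263,36),(292,359,20),(292,370,20),(166,249,10),(163.5,293,10),(186,252,10),(183.5,295,10),(558,380,36)]: print(u,v,px2w(d,u,v,z).round(1))
s=arm.read_state();Rm=R.from_quat(s['ee_rot']).as_matrix()
print('tool', Rm.T@(px2w(d,321,263,36)-s['position']), s['position'])
E
```

```text
321 263 [532.6 -44.5  36. ]
292 359 [606.  -53.5  20. ]
292 370 [614.2 -52.6  20. ]
166 249 [ 545.7 -138.5   10. ]
163.5 293 [ 575.5 -139.7   10. ]
186 252 [ 546.  -126.3   10. ]
183.5 295 [ 575.3 -127.1   10. ]
558 380 [588.3 107.2  36. ]
tool [ 1.93591989  0.66175018 72.49425681] [534.54857011 -44.87498182 108.49688053]
```

```bash
python3 -m pendant '[[0,0,0.03,0,0,0,0.05],[0,0,0.03,0,0,0,0.05],[0,0,0,0,0,0,0.05],[0,0,0,0,0,0,0.05],[0,0,0,0,0,0,0.02],[0,0,0,0,0,0,0.02],[0,0,0,0,0,0,0.02],[0,0,0,0,0,0,0.02],[0,0,0,0,0,0,0.02],[0,0,0,0,0,0,0.02]]'
```

```text
clock: 14.1
position: [534.9, -45.0, 50.1]
ee_rot: [-0.068, 0.998, 0.0, 0.002]
contact_force: [-0.9, 1.1, 6.3]
gripper_width: 23.9
grasp_force: 61.6
```

```bash
python3 -m pendant '[[0,0,-0.002,0,0,0,0.02],[0,0,0,0,0,8.4,0.02],[-0.012,-0.004,0,0,0,0,0.02],[-0.012,-0.004,0,0,0,0,0.02],[-0.012,0,0,0,0,0,0.02],[-0.012,0,0,0,0,0,0.02],[0,0,0,0,0,0,0.02],[0,0,0,0,0,0,0.02],[0,0,0,0,0,0,0.02]]'
```

```text
clock: 15.0
position: [580.5, -53.9, 50.2]
ee_rot: [0.006, 1.0, 0.0, -0.001]
contact_force: [-0.6, -0.0, -1.4]
gripper_width: 24.0
grasp_force: 60.9
```

```bash
python3 -m pendant '[[-0.003,0.0004,0.0003,0,0,0,0.02],[-0.0025,0,0,0,0,0,0.02],[0,0,0,0,0,0,0.02]]'|egrep 'pos|contact'; for i in 1 2 3 4 5; do python3 -m pendant '[[-0.0006,0,0,0,0,0,0.02],[-0.0004,0,0,0,0,0,0.02],[0,0,0,0,0,0,0.02]]'|egrep 'pos|contact'; done
```

```text
position: [587.5, -53.3, 50.2]
contact_force: [0.0, 0.4, 0.8]
position: [587.7, -53.4, 50.1]
contact_force: [-1.8, 1.2, 2.8]
position: [588.6, -53.6, 50.1]
contact_force: [-3.5, 0.7, 5.2]
position: [589.0, -53.7, 50.1]
contact_force: [-5.7, 0.7, 6.8]
position: [589.0, -53.7, 50.1]
contact_force: [-5.8, 0.9, 8.7]
position: [589.1, -53.7, 50.2]
contact_force: [-8.6, 2.4, 10.0]
```

```bash
python3 -m pendant '[[0.0015,0,0,0,0,0,0.02],[0,0,0,0,0,0,0.06],[0,0,0,0,0,0,0.06],[0,0,0,0,0,0,0.06],[0,0,-0.03,0,0,0,0.06],[0,0,-0.03,0,0,0,0.06],[0.0225,-0.02,-0.035,0,0,0,0.06],[0.0225,-0.02,-0.035,0,0,0,0.06],[0.0225,-0.02,-0.035,0,0,0,0.06],[0.0225,-0.02,-0.035,0,0,0,0.06],[0.0225,-0.02,-0.035,0,0,0,0.06],[0,0,0,0,0,0,0.06]]'; python3 -m pendant '[[0,0,0,0,0,0,0.06],[0,0,0,0,0,0,0.06]]' | grep pos
python3 - <<'E'
from h import *
import pickle
d=cam('wrist'); pickle.dump(d,open('w5.pkl','wb'))
im=cv2.cvtColor(d['image'],cv2.COLOR_RGB2BGR); cv2.imwrite('pics/w5.png',im)
E
```

```text
clock: 18.0
position: [477.3, -154.3, 291.0]
ee_rot: [0.006, 1.0, -0.001, 0.006]
contact_force: [0.3, -0.2, -0.6]
gripper_width: 59.9
grasp_force: 0.0
position: [476.7, -152.0, 284.0]
```

View pics/w5.png

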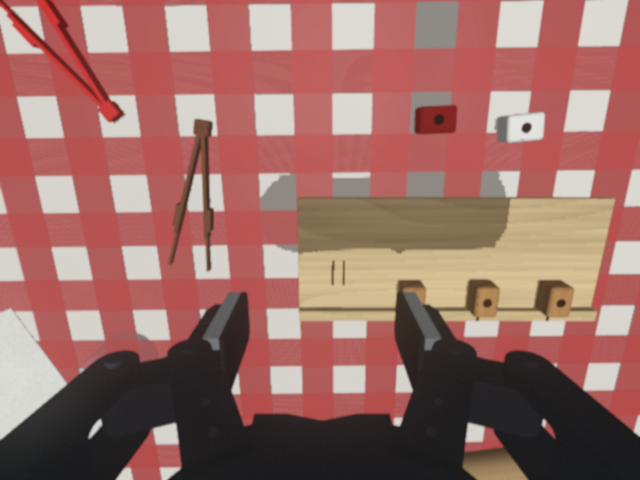

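The view shows all three beads at the fence (holes near (413,300), (487,303) and (561,303)) with their ticks beside them. The dark tweezers have hinge (203,127), tips (171,262)/(209,269) and plates (179,216)/(208,219). My ten pictures are used, so everything from here is numeric.

```bash
python3 - <<'E'
from h import *
import pickle
d=pickle.load(open('w5.pkl','rb'));w=pickle.load(open('w1.pkl','rb'))
def dark(d,u,v,r,z):
    g=cv2.cvtColor(d['image'],cv2.COLOR_RGB2GRAY).astype(float)
    p=g[v-r:v+r+1,u-r:u+r+1]; ww=np.clip((np.percentile(p,40))*.7-p,0,None); Y,X=np.mgrid[v-r:v+r+1,u-r:u+r+1]
    return px2w(d,(X*ww).sum()/ww.sum(),(Y*ww).sum()/ww.sum(),z).round(1)
for u in (487,561): print('hole',dark(d,u,303,5,36))
for u in (477,547): print('tick',dark(d,u,317,4,20))
print('gap',px2w(d,332.5,261,10),px2w(d,344,261,10),px2w(d,332.5,284,10),px2w(d,344,284,10))
t=pickle.load(open('top0.pkl','rb'))
# contour of tweezers in w5
def tw(d,roi):
    u0,v0,u1,v1=roi; b=d['image'].astype(int)[v0:v1,u0:u1]
    m=((b[...,0]<140)&(b[...,1]<85)&(b[...,0]-b[...,1]<62)).astype(np.uint8)
    n,l,st,c=cv2.connectedComponentsWithStats(m); k=1+np.argmax(st[1:,4]); print('comp',st[k],c[k])
    ys,xs=np.nonzero(l==k); P=np.array([px2w(d,x+u0,y+v0,10)[:2] for x,y in zip(xs,ys)])
    ax=[]
    for X in range(395,560,10):
        q=P[abs(P[:,0]-X)<3]
        if len(q): ax.append((X,q[:,1].min().round(1),q[:,1].max().round(1)))
    print(P[:,0].min(),P[:,0].max()); print(ax)
tw(d,(150,105,235,285)); tw(w,(60,105,135,262))
E
```

```text
hole [587.   27.3  36. ]
hole [588.1 107.2  36. ]
tick [612.7  24.5  20. ]
tick [611.6 104.2  20. ]
gap [ 546.41714065 -139.05438888   10.        ] [ 546.57104068 -126.17716931   10.        ] [ 574.27634796 -139.14174718   10.        ] [ 574.43439254 -126.02086645   10.        ]
comp [  19   15   45  150 1832] [46.14465066 82.08296943]
394.3616445327211 554.3085535521018
[(395, np.float64(-277.1), np.float64(-260.9)), (405, np.float64(-278.0), np.float64(-262.4)), (415, np.float64(-279.3), np.float64(-266.5)), (425, np.float64(-283.4), np.float64(-266.5)), (435, np.float64(-286.6), np.float64(-267.4)), (445, np.float64(-289.7), np.float64(-268.3)), (455, np.float64(-294.1), np.float64(-269.7)), (465, np.float64(-297.4), np.float64(-270.4)), (475, np.float64(-302.8), np.float64(-271.3)), (485, np.float64(-308.3), np.float64(-268.3)), (495, np.float64(-310.6), np.float64(-267.8)), (505, np.float64(-311.3), np.float64(-268.8)), (515, np.float64(-312.0), np.float64(-273.0)), (525, np.float64(-316.6), np.float64(-275.1)), (535, np.float64(-320.0), np.float64(-276.4)), (545, np.float64(-32
[... 267 characters left out ...]
, np.float64(-280.5), np.float64(-263.7)), (425, np.float64(-284.5), np.float64(-264.4)), (435, np.float64(-287.5), np.float64(-264.9)), (445, np.float64(-291.6), np.float64(-265.2)), (455, np.float64(-295.8), np.float64(-267.3)), (465, np.float64(-298.7), np.float64(-268.0)), (475, np.float64(-303.0), np.float64(-268.2)), (485, np.float64(-309.5), np.float64(-265.6)), (495, np.float64(-312.5), np.float64(-265.4)), (505, np.float64(-311.9), np.float64(-266.9)), (515, np.float64(-312.8), np.float64(-270.9)), (525, np.float64(-315.6), np.float64(-272.5)), (535, np.float64(-320.0), np.float64(-274.3)), (545, np.float64(-322.9), np.float64(-274.7)), (555, np.float64(-279.9), np.float64(-276.0))]
```

```bash
python3 - <<'E'
from h import *
import pickle
d=pickle.load(open('w5.pkl','rb'))
g=cv2.cvtColor(d['image'],cv2.COLOR_RGB2GRAY)
print(g[308:324,470:486]); print(g[308:324,540:558])
for u,v in ((477.5,313.5),(477.5,319),(547.5,313.5),(547.5,319)): print(u,v,px2w(d,u,v,20))
E
```

```text
[[ 67  66  64  71  90 111 126 136 140 144 145 146 146 143 139 135]
 [ 69  65  65  73  95 114 127 136 141 143 145 146 146 145 143 142]
 [ 80  68  65  77  97 114 126 136 142 143 146 147 146 144 142 142]
 [106  76  66  77  98 113 123 134 141 143 146 146 146 143 142 141]
 [135  97  71  81 101 112 118 133 141 144 145 147 146 143 143 141]
 [156 125  92  87 104 116 123 135 142 143 145 146 146 143 143 141]
 [171 151 123 104 109 120 130 137 141 143 144 146 144 142 142 140]
 [180 173 154 131 121 126 130 133 137 142 144 145 144 141 140 140]
 [185 181 174 160 148 141 127 119 126 140 150 151 150 149 148 147]
 [184 184 182 176 171 156 124  96 111 145 161 165 165 165 164 164]
 [183 183 183 182 179 163 120  79 107 155 173 178 178 177 177 176]
 [184 184 184 185 180 160 117  86 121 166 181 183 183 183 183 182]
 [193 193 193 193 189 171 143 129 150 180 192 193 192 192 192 192]
 [205 205 205 205 203 195 184 177 185 199 204 205 204 204 204 204]
 [211 211 211 211 211 208 206 205 206 210 211 211 211 211 211 211]
 [212 212 213 212 213 213 213 212 212 213 212 212 213 213 213 212]]
[[ 65  65  65  63  62  62  
[... 681 characters left out ...]
 107 147 163 167 167 168 167 167 167 166]
 [186 185 186 185 182 162 114  73 113 162 180 182 183 182 183 183 182 182]
 [190 190 189 189 182 156 111  88 130 174 188 190 190 190 190 190 190 190]
 [197 197 197 197 191 171 142 135 160 188 197 198 198 198 198 198 198 198]
 [206 207 207 207 204 195 184 182 192 203 207 207 207 207 207 207 207 208]
 [212 212 212 212 211 209 207 206 208 211 212 212 212 212 212 212 212 212]
 [213 213 214 213 214 213 213 213 213 213 213 213 213 213 214 213 213 213]]
477.5 313.5 [608.31146613  25.77125357  20.        ]
477.5 319 [615.30507704  26.51994279  20.        ]
547.5 313.5 [609.28360036 105.64369301  20.        ]
547.5 319 [616.28368471 106.76501769  20.        ]
```

Beads check out to within about 1 mm. Now the approach over the tweezers.

```bash
python3 -m pendant '[[-0.004,-0.0274,0.03,0,0,0,0.06],[-0.004,-0.0274,0.03,0,0,0,0.06],[-0.004,-0.0274,0.03,0,0,0,0.06],[-0.004,-0.0274,0.03,0,0,0,0.06],[-0.004,-0.0274,0.03,0,0,0,0.06],[0,0,0,0,0,5.5,0.06],[0,0,0,0,0,5.5,0.06],[0,0,0,0,0,0,0.06],[0,0,0,0,0,0,0.06]]' | egrep 'clock|pos|rot'
python3 - <<'E'
from h import *
import pickle
d=cam('wrist'); pickle.dump(d,open('w6.pkl','wb')); save(d,'pics/w6.png')
s=arm.read_state();Rm=R.from_quat(s['ee_rot']).as_matrix()
b=d['image'].astype(int)
m=((b[...,0]<150)&(b[...,1]<90)&(b[...,0]-b[...,1]<62)&(b[...,0]-b[...,2]>14)).astype(np.uint8); 
n,l,st,c=cv2.connectedComponentsWithStats(m)
for k in range(1,n):
    if st[k,4]<300: continue
    print('comp',st[k],c[k].round(0))
k=max((k for k in range(1,n) if st[k,4]>300 and 230<c[k][0]<420 and c[k][1]<320),key=lambda k:st[k,4])
ys,xs=np.nonzero(l==k)
P=np.array([Rm.T@(px2w(d,x,y,14)-s['position']) for x,y in zip(xs,ys)])
for X in range(-70,120,8):
    q=P[abs(P[:,0]-X)<2.5][:,1]
    if len(q): print(X,q.min().round(1),q.max().round(1),len(q))
E
```

```text
clock: 19.15
position: [495.4, -289.0, 133.9]
ee_rot: [0.1, 0.995, 0.0, -0.001]
comp [ 287   77   62  242 3075] [318. 182.]
comp [ 478  177  162  187 1550] [525. 304.]
comp [227 292  21  51 586] [240. 317.]
comp [364 292  50 135 560] [400. 339.]
-54 -23.4 19.9 32
-46 -21.8 19.8 41
-38 -20.9 18.2 47
-30 -20.0 17.4 39
-22 -18.5 16.6 47
-14 -19.0 16.4 70
-6 -20.8 18.3 155
2 -20.0 17.5 146
10 -19.1 17.4 182
18 -15.0 12.6 89
26 -13.5 10.6 79
34 -12.1 9.2 53
42 -10.7 8.5 54
50 -10.0 7.7 88
58 -9.2 7.1 93
66 -7.9 5.8 107
74 -6.6 4.5 96
82 -5.9 3.9 109
90 -8.2 6.2 209
98 -8.1 6.2 219
```

```bash
python3 -m pendant '[[0.0025,-0.0015,0.03,0,0,0,0.06],[0,0,0.03,0,0,0,0.06],[0,0,0.02,0,0,0,0.06],[0,0,0.01,0,0,0,0.06],[0,0,0.007,0,0,0,0.06],[0,0,0.004,0,0,0,0.06],[0,0,0,0,0,0,0.06],[0,0,0,0,0,0,0.06]]'
```

```text
clock: 20.0
position: [493.1, -290.6, 34.8]
ee_rot: [0.101, 0.995, -0.0, 0.001]
contact_force: [0.3, 0.1, -0.1]
gripper_width: 60.0
grasp_force: 0.0
```

```bash
python3 -m pendant '[[0,0,0.003,0,0,0,0.05],[0,0,0.0015,0,0,0,0.044],[0,0,0,0,0,0,0.04],[0,0,0,0,0,0,0.038],[0,0,0,0,0,0,0.036],[0,0,0,0,0,0,0.034],[0,0,0,0,0,0,0.032],[0,0,0,0,0,0,0.03],[0,0,0,0,0,0,0.03],[0,0,0,0,0,0,0.03]]'
```

```text
clock: 21.0
position: [493.2, -290.7, 30.5]
ee_rot: [0.101, 0.995, -0.0, 0.001]
contact_force: [-1.2, 0.6, 6.3]
gripper_width: 30.4
grasp_force: 5.6
```

```bash
python3 -m pendant '[[0,0,-0.005,0,0,0,0.03],[0,0,-0.01,0,0,0,0.03],[0,0,-0.015,0,0,0,0.03],[0,0,-0.02,0,0,0,0.03],[0,0,-0.02,0,0,0,0.03],[0,0,0,0,0,0,0.03],[0,0,0,0,0,0,0.03],[0,0,0,0,0,0,0.03]]'
cat > tip.py <<'E'
from h import *
import sys
d=cam('wrist'); save(d,'pics/%s.png'%sys.argv[1])
s=arm.read_state();Rm=R.from_quat(s['ee_rot']).as_matrix()
b=d['image'].astype(int)
m=((b[...,0]<150)&(b[...,1]<90)&(b[...,0]-b[...,1]<62)&(b[...,0]-b[...,2]>14)).astype(np.uint8)
n,l,st,c=cv2.connectedComponentsWithStats(m)
for k in range(1,n):
    if st[k,4]>150: print('comp',st[k],c[k].round(0))
np.savez('tip.npz',m=m,l=l)
m2=cv2.resize(m[60:420,230:420],None,fx=.25,fy=.25,interpolation=cv2.INTER_AREA)
Tz=float(sys.argv[2]) # tool z of plane
o=s['position']
for X in range(-66,100,6):
    # row in image of tool point (X,0,Tz)
    u,v=w2px(d,o+Rm@[X,0,Tz]); v=int(round(v))
    if not 0<=v<480: continue
    r=m[v]; e=np.flatnonzero(np.diff(np.r_[0,r,0])); 
    print(X,v,[((Rm.T@(px2w(d,q-.5,v,(o+Rm@[X,0,Tz])[2])-o))[1]).round(1) for q in e if 200<q<440])
E
python3 tip.py w7 22
```

```text
clock: 21.8
position: [492.1, -290.2, 98.8]
ee_rot: [0.101, 0.995, 0.0, -0.001]
contact_force: [0.4, 0.1, -0.5]
gripper_width: 30.0
grasp_force: 3.7
comp [147  79  22  35 157] [159. 102.]
comp [ 267  122  101  300 7691] [320. 274.]
comp [ 379  189  261  221 2250] [530. 323.]
comp [600 288   5  44 182] [602. 309.]
comp [580 292   4  43 171] [582. 313.]
comp [  0 389 100  67 186] [ 51. 421.]
comp [434 416  55  63 202] [455. 448.]
-66 438 [np.float64(-53.6), np.float64(-52.6), np.float64(55.2), np.float64(55.7)]
-60 428 [np.float64(-54.9), np.float64(-52.1), np.float64(-51.7), np.float64(53.8), np.float64(54.3)]
-54 417 [np.float64(-52.5), np.float64(-52.0), np.float64(-51.1), np.float64(-50.2), np.float64(-10.4), np.float64(-6.7), np.float64(8.4), np.float64(11.1), np.float64(52.8), np.float64(54.6)]
-48 406 [np.float64(-23.9), np.float64(-23.0), np.float64(-14.3), np.float64(-10.7), np.float64(12.8), np.float64(16.9)]
-42 395 [np.float64(-23.6), np.float64(-23.2), np.float64(-13.3), np.float64(-10.2), np.float64(12.3), np.float64(15.9), np.float64(25.3), np.float64(25.7)]
-36 384 [np.
[... 1496 characters left out ...]
np.float64(5.9), np.float64(9.9)]
24 256 [np.float64(-6.9), np.float64(-2.9), np.float64(5.1), np.float64(9.5)]
30 242 [np.float64(-6.4), np.float64(-2.4), np.float64(4.6), np.float64(8.6)]
36 227 [np.float64(-5.5), np.float64(-1.6), np.float64(4.2), np.float64(7.7)]
42 212 [np.float64(-4.7), np.float64(-1.2), np.float64(3.4), np.float64(6.9)]
48 196 [np.float64(-3.8), np.float64(-0.8), np.float64(3.0), np.float64(6.0)]
54 180 [np.float64(-3.4), np.float64(0.4), np.float64(1.9), np.float64(5.2)]
60 164 [np.float64(-2.6), np.float64(0.7), np.float64(1.1), np.float64(4.8)]
66 147 [np.float64(-4.4), np.float64(6.6)]
72 130 [np.float64(-4.3), np.float64(6.5)]
78 113 []
84 95 []
90 76 []
96 58 []
```

The numbers show that the hinge end droops, because the light 30 mm squeeze let it pivot. I'll lower it back flat, re-grip a little further back and deeper, and squeeze firmly before lifting.

```bash
python3 -m pendant '[[0,0,0.01,0,0,0,0.03],[0,0,0.01,0,0,0,0.03],[0,0,0.01,0,0,0,0.03],[0,0,0.01,0,0,0,0.03],[0,0,0.01,0,0,0,0.03],[0,0,0.008,0,0,0,0.03],[0,0,0.006,0,0,0,0.03],[0,0,0.003,0,0,0,0.03],[0,0,0,0,0,0,0.034],[0,0,0,0,0,0,0.04],[0,0,0,0,0,0,0.05],[0,0,0,0,0,0,0.06]]'
python3 -m pendant '[[0,0,-0.03,0,0,0,0.06],[0,0,-0.03,0,0,0,0.06],[0,0,-0.03,0,0,0,0.06],[0,0,-0.01,0,0,0,0.06],[0,0,0,0,0,0,0.06],[0,0,0,0,0,0,0.06]]' | egrep 'clock|pos'
python3 tip.py w8 118 
```

```text
clock: 23.05
position: [492.9, -290.5, 33.0]
ee_rot: [0.101, 0.995, -0.0, 0.0]
contact_force: [-0.9, -0.4, 0.7]
gripper_width: 60.2
grasp_force: 0.0
clock: 23.65
position: [491.8, -290.1, 131.6]
comp [ 290   85   62  241 3080] [321. 189.]
comp [481 182  31 181 840] [490. 273.]
comp [566 269   4  39 151] [567. 288.]
comp [227 292  21  50 584] [239. 317.]
comp [389 292  25 135 503] [401. 336.]
comp [173 304  49  43 157] [201. 321.]
comp [513 332 127  36 601] [577. 344.]
-66 330 [np.float64(-66.9), np.float64(-65.4), np.float64(-64.7), np.float64(-64.0), np.float64(-60.4), np.float64(-59.7), np.float64(-59.0), np.float64(-57.6), np.float64(-56.1), np.float64(-52.6), np.float64(53.4), np.float64(54.1), np.float64(56.9), np.float64(58.4), np.float64(61.2), np.float64(62.0)]
-60 322 [np.float64(-65.7), np.float64(-52.2), np.float64(-20.9), np.float64(-18.8), np.float64(21.7), np.float64(22.4), np.float64(53.0), np.float64(54.4), np.float64(55.9), np.float64(57.3), np.float64(59.4), np.float64(60.1), np.float64(60.8), np.float64(62.3)]
-54 315 [np.float64(-82.9), np.float64(-81.5), np.float
[... 1816 characters left out ...]
t64(8.2), np.float64(10.7)]
42 178 [np.float64(-7.7), np.float64(-5.8), np.float64(7.5), np.float64(9.4)]
48 169 [np.float64(-7.6), np.float64(-3.9), np.float64(6.2), np.float64(9.3)]
54 159 [np.float64(-7.0), np.float64(-3.2), np.float64(4.9), np.float64(8.6)]
60 149 [np.float64(-6.3), np.float64(-2.6), np.float64(4.2), np.float64(8.0)]
66 139 [np.float64(-5.0), np.float64(-1.9), np.float64(3.6), np.float64(7.3)]
72 129 [np.float64(-4.3), np.float64(-0.7), np.float64(2.4), np.float64(6.6)]
78 119 [np.float64(-3.7), np.float64(-0.1), np.float64(1.8), np.float64(5.4)]
84 108 [np.float64(-6.0), np.float64(9.0)]
90 97 [np.float64(-6.0), np.float64(8.3)]
96 87 [np.float64(-5.9), np.float64(7.7)]
```

```bash
python3 -m pendant '[[0,0,0.03,0,0,0,0.05],[0,0,0.03,0,0,0,0.05],[0,0,0.02,0,0,0,0.05],[0,0,0.01,0,0,0,0.05],[0,0,0.007,0,0,0,0.05],[0,0,0.004,0,0,0,0.05],[0,0,0.002,0,0,0,0.05],[0,0,0,0,0,0,0.05]]'
python3 -m pendant '[[0,0,0,0,0,0,0.042],[0,0,0,0,0,0,0.038],[0,0,0,0,0,0,0.034],[0,0,0,0,0,0,0.03],[0,0,0,0,0,0,0.027],[0,0,0,0,0,0,0.025],[0,0,0,0,0,0,0.023],[0,0,0,0,0,0,0.0224],[0,0,0,0,0,0,0.0224],[0,0,0,0,0,0,0.0224]]'
```

```text
clock: 24.5
position: [492.9, -290.6, 30.0]
ee_rot: [0.101, 0.995, -0.0, 0.0]
contact_force: [-0.1, -0.6, 0.3]
gripper_width: 49.8
grasp_force: 0.0
clock: 25.5
position: [494.0, -291.0, 31.3]
ee_rot: [0.101, 0.995, -0.001, 0.002]
contact_force: [-0.1, 0.1, 7.6]
gripper_width: 22.6
grasp_force: 7.3
```

```bash
python3 -m pendant '[[0,0,-0.002,0,0,0,0.0224],[0,0,-0.003,0,0,0,0.0224],[0,0,-0.006,0,0,0,0.0224],[0,0,-0.01,0,0,0,0.0224],[0,0,-0.015,0,0,0,0.0224],[0,0,-0.015,0,0,0,0.0224],[0,0,-0.01,0,0,0,0.0224],[0,0,-0.006,0,0,0,0.0224],[0,0,-0.003,0,0,0,0.0224],[0,0,0,0,0,0,0.0224],[0,0,0,0,0,0,0.0224]]'
python3 tip.py w9 22 | egrep -v '^-[1-4]|^[0-9] '
```

```text
clock: 26.6
position: [492.2, -290.3, 99.0]
ee_rot: [0.101, 0.995, 0.0, -0.001]
contact_force: [0.8, -0.4, -1.0]
gripper_width: 22.1
grasp_force: 5.7
comp [ 278   40   79  382 9764] [321. 213.]
comp [ 453  189  187  225 2141] [541. 324.]
comp [600 288   5  44 176] [602. 309.]
comp [580 291   5  44 175] [582. 312.]
comp [369 298  82  55 232] [401. 325.]
comp [  0 393 102  65 182] [ 52. 424.]
comp [430 428  51  51 160] [451. 453.]
-66 438 [np.float64(-54.5), np.float64(-50.7), np.float64(-50.3), np.float64(52.4), np.float64(52.8)]
-60 428 [np.float64(-50.3), np.float64(-49.3), np.float64(51.4), np.float64(52.4)]
-54 417 [np.float64(-9.9), np.float64(-7.7), np.float64(-6.7), np.float64(-4.9), np.float64(7.4), np.float64(9.3), np.float64(9.7), np.float64(10.6)]
-6 323 [np.float64(-14.5), np.float64(-14.1), np.float64(-11.1), np.float64(-3.1), np.float64(5.3), np.float64(13.7), np.float64(14.5), np.float64(14.9), np.float64(30.1), np.float64(30.9)]
12 284 [np.float64(-9.5), np.float64(-2.2), np.float64(4.7), np.float64(11.7)]
18 270 [np.float64(-5.8), np.float64(-2.1), np.float64(4.3), np
[... 252 characters left out ...]
212 [np.float64(-4.7), np.float64(-1.2), np.float64(3.4), np.float64(6.8)]
48 196 [np.float64(-4.2), np.float64(-1.2), np.float64(3.4), np.float64(6.4)]
54 180 [np.float64(-4.2), np.float64(-0.4), np.float64(3.0), np.float64(6.3)]
60 164 [np.float64(-4.1), np.float64(-0.0), np.float64(2.6), np.float64(6.3)]
66 147 [np.float64(-3.7), np.float64(-0.0), np.float64(2.2), np.float64(6.2)]
72 130 [np.float64(-3.6), np.float64(0.4), np.float64(1.8), np.float64(5.8)]
78 113 [np.float64(-3.2), np.float64(0.7), np.float64(1.8), np.float64(5.7)]
84 95 [np.float64(-2.8), np.float64(1.1), np.float64(1.5), np.float64(5.0)]
90 76 [np.float64(-6.5), np.float64(9.1)]
96 58 [np.float64(-6.4), np.float64(9.3)]
```

```bash
python3 tip.py w10 17.5 | egrep '^(-[0-9]+|[0-9]|1[0-9]) '; python3 - <<'E'
from h import *
import pickle
s=arm.read_state();o=s['position'];Rm=R.from_quat(s['ee_rot']).as_matrix();print(s['gripper_width'],o)
for n in ('scene','top'):
    d=cam(n); save(d,f'pics/{n}1.png')
    for y in (-6,6): print(n,w2px(d,o+Rm@[-60,y,20]),w2px(d,o+Rm@[100,0,20]))
E
```

```text
-66 446 [np.float64(-50.8), np.float64(-49.9), np.float64(52.0), np.float64(52.4)]
-60 436 [np.float64(-52.5), np.float64(-51.6), np.float64(-48.9), np.float64(-48.0), np.float64(50.2), np.float64(51.1), np.float64(53.8)]
-54 425 []
-48 414 [np.float64(-17.5), np.float64(-13.5), np.float64(-7.3), np.float64(-5.1), np.float64(7.2), np.float64(9.9)]
-42 403 [np.float64(-17.7), np.float64(-17.3), np.float64(-7.2), np.float64(-5.1), np.float64(7.2), np.float64(9.8), np.float64(19.4), np.float64(19.8)]
-36 391 [np.float64(-17.5), np.float64(-16.7), np.float64(-7.2), np.float64(-4.6), np.float64(6.7), np.float64(9.3), np.float64(18.8), np.float64(19.6)]
-30 379 [np.float64(-13.5), np.float64(-13.0), np.float64(-6.6), np.float64(-4.5), np.float64(6.6), np.float64(9.2), np.float64(15.2), np.float64(15.6)]
-24 367 [np.float64(-12.9), np.float64(-12.0), np.float64(-6.6), np.float64(-4.0), np.float64(6.1), np.float64(8.7), np.float64(14.2), np.float64(15.0)]
-18 355 [np.float64(-11.9), np.float64(-11.5), np.float64(-7.3), np.float64(-3.5), np.float64(6.1), np.float64(9.4)]
-12 342 [np.float64(-
[... 445 characters left out ...]
at64(15.6), np.float64(27.8), np.float64(28.6)]
6 302 [np.float64(-23.3), np.float64(-22.1), np.float64(-12.1), np.float64(-2.5), np.float64(4.7), np.float64(14.3), np.float64(21.5), np.float64(22.3), np.float64(22.7), np.float64(25.5)]
12 289 [np.float64(-11.2), np.float64(-2.5), np.float64(4.6), np.float64(13.3)]
18 275 [np.float64(-5.6), np.float64(-2.1), np.float64(4.2), np.float64(8.1)]
22.64680864936261 [ 492.212018   -290.31877309   98.82833052]
scene [234.30129446 182.21604993] [294.23338366 169.33967974]
scene [235.82615123 184.28289358] [294.23338366 169.33967974]
top [446.53779053 218.67786161] [432.50991067 291.15844763]
top [441.07050586 217.61649348] [432.50991067 291.15844763]
```

It is level and squeezed now. The inner gap extrapolates to about 13 mm, so I'll tighten a little at the end. Next I carry it to the gap lines.

```bash
python3 -m pendant '[[0,0,0,0,0,-3,0.0224],[0,0,0,0,0,-5,0.0224],[0,0,0,0,0,-2.9,0.0224],[-0.0008,0.01,0,0,0,0,0.0224],[-0.0008,0.02,0,0,0,0,0.0224],[-0.001,0.027,0,0,0,0,0.0224],[-0.001,0.028,0,0,0,0,0.0224],[-0.001,0.028,0,0,0,0,0.0224],[-0.001,0.025,0,0,0,0,0.0224],[-0.0006,0.014,0,0,0,0,0.0224],[-0.0006,0.006,0,0,0,0,0.0224],[0,0,0,0,0,0,0.0224]]'
python3 -m pendant '[[0,0,0.01,0,0,0,0.0224],[0,0,0.015,0,0,0,0.0222],[0,0,0.01,0,0,0,0.022],[0,0,0.004,0,0,0,0.0218],[0,0,0,0,0,0,0.0218],[0,0,0,0,0,0,0.0218],[0,0,0,0,0,0,0.0218],[0,0,0,0,0,0,0.0218]]'
python3 tip.py w11 17.5 | egrep '^(-[0-9]+|[0-9]|1[0-9]|8.|9.) |comp'
```

```text
clock: 28.0
position: [501.5, -132.1, 99.5]
ee_rot: [0.006, 1.0, -0.0, 0.0]
contact_force: [0.0, -0.2, -0.1]
gripper_width: 22.6
grasp_force: 5.7
clock: 28.8
position: [501.7, -132.6, 61.0]
ee_rot: [0.006, 1.0, 0.0, 0.001]
contact_force: [-0.1, -1.0, -0.1]
gripper_width: 22.0
grasp_force: 6.0
comp [561  19  28  30 217] [573.  34.]
comp [ 285   41   74  380 9983] [322. 215.]
comp [370 298 187 106 292] [447. 346.]
comp [  0 353 166 105 306] [ 86. 403.]
comp [466 397  26  30 316] [478. 411.]
comp [ 579  398   61   57 1778] [616. 417.]
comp [430 428  54  52 317] [453. 455.]
-66 446 [np.float64(52.0), np.float64(52.5)]
-60 435 [np.float64(-52.0), np.float64(-51.1), np.float64(-48.4), np.float64(-48.0), np.float64(53.8)]
-54 424 []
-48 413 [np.float64(-17.4), np.float64(-17.0), np.float64(-6.9), np.float64(-5.1), np.float64(7.2), np.float64(9.0), np.float64(19.2), np.float64(19.6)]
-42 402 [np.float64(-17.3), np.float64(-16.8), np.float64(-6.8), np.float64(-4.2), np.float64(4.6), np.float64(5.9), np.float64(6.3), np.float64(8.9), np.float64(19.0), np.float64(19.4)]
-36 390 [np.float64(-17.
[... 803 characters left out ...]
9), np.float64(-9.9), np.float64(-2.6), np.float64(4.8), np.float64(12.5), np.float64(30.1), np.float64(30.5)]
0 315 [np.float64(-26.0), np.float64(-25.6), np.float64(-10.2), np.float64(-2.1), np.float64(4.7), np.float64(12.4), np.float64(27.8), np.float64(28.2)]
6 302 [np.float64(-23.3), np.float64(-22.5), np.float64(-10.1), np.float64(-2.1), np.float64(4.3), np.float64(12.3), np.float64(24.7), np.float64(25.5)]
12 288 [np.float64(-10.0), np.float64(-1.7), np.float64(4.3), np.float64(11.8)]
18 274 [np.float64(-5.9), np.float64(-1.6), np.float64(3.8), np.float64(8.1)]
84 93 [np.float64(-4.3), np.float64(6.9)]
90 74 [np.float64(-6.6), np.float64(8.8)]
96 54 [np.float64(-6.5), np.float64(8.7)]
```

```bash
python3 -m pendant '[[0,-0.0003,0.005,0,0,0,0.0218],[0,-0.0003,0.005,0,0,0,0.0218],[0,0,0.003,0,0,0,0.0218],[0,0,0.002,0,0,0,0.0218],[0,0,0,0,0,0,0.0218],[0,0,0,0,0,0,0.0218]]'
python3 - <<'E'
from h import *
d=cam('wrist'); save(d,'pics/w12.png'); s=arm.read_state();Rm=R.from_quat(s['ee_rot']).as_matrix();o=s['position']
g=cv2.GaussianBlur(cv2.cvtColor(d['image'],cv2.COLOR_RGB2GRAY),(1,5),0)
print(g[380:412:8,292:352])
print(d['xyz']-o, o, [w2px(d,o+Rm@[-45,y,17.5]).round(1) for y in (-6,0,6)],[w2px(d,o+Rm@[-45,y,o[2]-10]).round(1) for y in (-6,0,6)])
E
```

```text
clock: 29.45
position: [501.4, -133.2, 45.4]
ee_rot: [0.006, 1.0, -0.0, -0.0]
contact_force: [-0.2, -1.0, -0.5]
gripper_width: 22.2
grasp_force: 6.0
[[113 113 113 113 113 113 113 113 113 114 113 104  78  56  52  52  53  56
   78 103 113 114 113 114 113 114 114 114 113 114 113 114 113 114 114 114
  114 114 107  89  71  61  54  52  53  52  55  71  94 110 114 114 114 114
  114 114 114 114 114 114]
 [118 118 119 118 118 118 118 118 118 118 115 100  73  55  53  53  53  63
   88 110 118 118 118 118 118 118 121 122 123 123 123 123 123 123 123 123
  124 123 112  78  43  40  49  53  52  52  53  71 120 160 172 173 173 172
  173 173 173 173 172 173]
 [177 177 177 176 177 177 177 177 177 177 167 136  87  56  52  53  53  59
   81 107 136 165 175 176 177 179 180 180 180 180 180 180 180 180 180 180
  180 180 166 120  60  40  49  53  53  53  53  67 120 165 178 179 179 179
  179 179 179 179 179 179]
 [192 192 192 192 192 193 193 193 182 152 119  88  61  52  52  51  51  73
  132 178 192 194 193 193 193 193 193 193 193 193 193 193 193 194 193 193
  193 193 179 130  64  38  45  50  53  53  51  67 128 178 193 194 194 194
  194 194 194 194 194 194]]
[-72.5677044    1.96439238 117.45851813] [ 501.48273296 -133.13783326   45.557677  ] [array([305.3, 408.1]), array([319. , 408.1]), array([332.7, 408. ])] [array([306.8, 381.2]), array([319.2, 381.2]), array([331.6, 381.2])]
```

```bash
python3 -m pendant '[[0,-0.0002,0.001,0,0,0,0.0218],[0,0,0,0,0,0,0.0218],[0,0,0,0,0,0,0.0218],[0,0,0,0,0,0,0.0218],[0,0,0,0,0,0,0.0218],[0,0,0,0,0,0,0.0218],[0,0,0,0,0,0,0.0218],[0,0,0,0,0,0,0.0218]]'
python3 tip.py w13 17.5 | egrep '^(-36|-24|90|96) |comp'
python3 -c "
from h import *
d=cam('top');im=d['image'].astype(float);m=(im[...,0]/(im[...,2]+1)>2.1)&(im[...,0]<200)&(im[...,1]>60)
for n,p in (('b0',(589.3,106,36)),('b1',(588,26,36)),('b2',(587,-53.7,36))):
    u,v=w2px(d,p); g=cv2.cvtColor(d['image'],cv2.COLOR_RGB2GRAY); u0,v0=int(u)-4,int(v)-4; k=np.unravel_index(g[v0:v0+9,u0:u0+9].argmin(),(9,9)); print(n,u.round(1),v.round(1),px2w(d,u0+k[1],v0+k[0],36).round(0),g[v0+k[0],u0+k[1]])
"
```

```text
clock: 30.3
position: [501.4, -133.3, 44.5]
ee_rot: [0.006, 1.0, 0.0, -0.0]
contact_force: [0.2, 0.2, -0.7]
gripper_width: 21.9
grasp_force: 6.0
comp [594   6  32  34 207] [610.  24.]
comp [ 285   41   73  380 9988] [321. 215.]
comp [370 298 165  92 304] [445. 344.]
comp [598 421  42  33 604] [629. 435.]
comp [171 428  43  43 154] [196. 449.]
comp [430 428  54  52 264] [461. 462.]
-36 390 [np.float64(-16.6), np.float64(-16.2), np.float64(-6.7), np.float64(-3.6), np.float64(5.4), np.float64(8.9)]
-24 367 [np.float64(-12.0), np.float64(-11.6), np.float64(-6.5), np.float64(-3.5), np.float64(5.8), np.float64(8.7), np.float64(13.8), np.float64(14.2)]
90 74 [np.float64(-6.6), np.float64(8.9)]
96 54 [np.float64(-6.5), np.float64(8.8)]
b0 257.1 206.6 [600. 115.  36.] 143
b1 292.6 206.9 [581.  25.  36.] 138
b2 327.9 207.1 [597. -43.  36.] 177
```

The tweezers are steady, contact-free and level, at a gap of about 12 mm. The top camera is blocked by the arm now. The row was checked after the last bead was placed, and nothing has been near it since. Handing in.

```bash
python3 -c "from bench import arm; print(arm.job_done())"
```

```text
the job is handed in; nothing more can be done
None
```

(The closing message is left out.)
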